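Start the blood analyser

TASK

Start the blood analyser with closed fingers, by pressing and pushing only: first press down the raised end of the mains rocker on the switch box so that it is fully on, then push the sample cassette along its channel until it is fully home in the port, and only then press the round start key all the way in and let it come back up. Do not lift the cassette, do not press the square or the bar key, and leave everything else standing where it is.

Things in the scene. Friction and masses are not known exactly. Their poses are not given: they have to be found in the camera images.
- switch_box: mains switch box, fixed to the bench left or right of the analyser; white block 120 (its x) x 75 (its y) x 45 mm high with one white rocker on top. Origin: centre of its underside; z up; x is the long direction and points to the rocker's end that stands up at the start
- rocker (a joint): the mains rocker, a shallow V of two halves, each 30 mm long and 32 wide, hinged across the box centre 50 mm above the bench. Value 0 (start, up to 0.06) is off: the +x end stands up, tip 62 mm above the bench; 0.4 rad is on: that half lies level, tip about 51 mm up. It stays where it is left. About 2 N pressed at the end turns it, up to 5 N nearer to the hinge; then it meets a hard stop
- rocker_high_end (a point): point on the upper face of the rocker's standing end, 24 mm from the hinge; press straight down here, it goes down about 10 mm
- analyser: blood analyser, fixed; white, 340 (its x) x 280 (its y) mm. Origin: centre of its underside; x points from its front (robot side) to its back, y to its left, z up. Its front part (x -170 to 20 mm) is a flat deck 50 mm high; behind stands a hood 140 mm high. On the deck are the cassette's channel (left) and three keys (right, in a row at x = -75 mm)
- channel (a point): centre line of the cassette's channel at deck height, at the deck's front edge (analyser x = -170, y = 85, z = 50 mm); axes as the analyser. The channel runs straight along +x between two rails 50 mm apart and 8 mm high, open in front, into a port in the hood, 54 mm wide, 40 mm tall, 20 mm deep
- port_end (a point): centre of the foot of the port's back wall, at the height of the deck (analyser x = 40, y = 85, z = 50 mm); axes as the analyser. The cassette's nose meets this wall when it is fully home
- cassette: sample cassette, a white block 90 (x) x 44 (y) x 28 (z) mm, about 120 g, loose, lying in the channel with its nose 30 to 55 mm short of home. Origin: centre of its underside; x points to the nose (towards the port). Slides freely (under 2 N) and stops hard at the port's back wall
- cassette_nose (a point): middle of the lower edge of the cassette's nose (+x) end
- cassette_tail (a point): centre of the cassette's tail end face, towards the robot, 14 mm above the deck; push here along the analyser's +x. When home it is 70 mm in front of the hood
- round_key (a joint): the round start key. Joint value: 0 up, 0.006 m fully in; a spring brings it back; about 1 N starts it, 4 N holds it fully in.
- round_key_top (a point): centre of the top face of the round key: white disc, 34 mm across, top 72 mm above the bench. The three keys sit in a row across the deck, 54 mm apart, in an order that changes from run to run. 
- square_key (a joint): the square key, to be left alone. Joint value: 0 up, 0.006 m fully in; a spring brings it back; about 1 N starts it, 4 N holds it fully in.
- square_key_top (a point): centre of the top of the square key: white, 30 x 30 mm, top 72 mm above the bench
- bar_key (a joint): the narrow bar key, to be left alone. Joint value: 0 up, 0.006 m fully in; a spring brings it back; about 1 N starts it, 4 N holds it fully in.
- bar_key_top (a point): centre of the top of the bar key: white, 40 mm (front to back) x 13 mm, top 72 mm above the bench
- vial: amber glass vial, 18 mm across and 38 tall, upright on the front edge of the analyser's deck, before the keys. Loose, to be left alone. Origin: centre of its underside
- tube_rack: white rack 110 x 60 mm, 84 mm tall with its capped tubes, on the bench on the side of the analyser where the switch box is not. Loose, to be left alone. Origin: centre of its underside
- specimen_jar: clear jar, 54 mm across, 65 mm tall, on the bench in front of the analyser, towards its left. Loose, to be left alone. Origin: centre of its underside
- steel_bowl: steel bowl 110 mm across, 45 mm tall, on the bench in front of the analyser, towards its right. Loose, to be left alone. Origin: centre of its underside
- marker: white marker pen with a dark cap, 130 mm long, 16 mm thick, lying in front of the analyser. Loose, to be left alone. Origin: centre of its underside (of its middle)
- spray_bottle: white bottle with black cap, 56 mm across, 130 mm tall, standing left of the analyser's hood. Loose, to be left alone. Origin: centre of its underside
- beaker: steel beaker 66 mm across, 85 mm tall, standing right of the analyser's hood. Loose, to be left alone. Origin: centre of its underside
There are look-alikes about, which are no part of the job. What is shaped like the cassette but blue or turquoise is not meant.

How it is judged:
On the way, in this order (a step that is already met when the one before it is completed fails the run):
1. the mains rocker is on (value of joint rocker above 0.32 rad), for 0.1 s.
2. the cassette is fully home in the port (x of cassette_nose in the frame of port_end above -0.004 m and y of cassette_nose in the frame of port_end between -0.008 and 0.008 m and z of cassette_nose in the frame of port_end below 0.005 m and angle between cassette's own z axis and vertical below 0.1 rad), for 0.2 s.
3. the round start key is pressed all the way in (value of joint round_key above 0.0045 m), for 0.1 s.
At the end, for the whole second after the job is handed in: The rocker stands on (above 0.32 rad), the cassette lies still and flat in the channel with its nose within 4 mm of the port's back wall and within 8 mm of the channel's centre line, and all three keys are up (within 1.2 mm) (all of step 2 and value of joint rocker above 0.32 rad and linear speed of cassette below 0.01 m/s and value of joint each of round_key, square_key, bar_key below 0.0012 m); the robot touches nothing.
It fails at once if the start key is pressed before the rocker is on and the cassette home (value of joint round_key above 0.003 m and not (value of joint rocker above 0.32 rad and (x of cassette_nose in the frame of port_end above -0.004 m and y of cassette_nose in the frame of port_end between -0.008 and 0.008 m and z of cassette_nose in the frame of port_end below 0.005 m and angle between cassette's own z axis and vertical below 0.1 rad))).
It fails at once if the cassette is pushed in (nose within 15 mm of the port's back wall) before the rocker is on (x of cassette_nose in the frame of port_end above -0.015 m and not (value of joint rocker above 0.32 rad)).
It fails at once if the square or the bar key is pressed (value of joint any of square_key, bar_key above 0.003 m).
It fails at once if the cassette is lifted (more than 10 mm) or tipped (z of cassette in the frame of port_end above 0.01 m or angle between cassette's own z axis and vertical above 0.35 rad).
It fails at once if another thing is moved by more than 25 mm or lifted or knocked over (distance of any of vial, tube_rack, specimen_jar, steel_bowl, marker, spray_bottle, beaker from where it was at the start of the episode above 0.025 m).
It also fails if it takes over 54 s, if anything falls off the work surface, if the arm or the gripper's body presses on something with over 40 N, if the wrist force passes 120 N, or if a joint passes its speed limit or range.

ROBOT

A 6-joint arm with a two-finger parallel gripper is mounted at the origin on the work surface. World frame = base frame: x ahead of the robot, y to its left, z up, the work surface at z = 0. Lengths are in m, angles in rad, forces in N, time in s.
With the tool pointing down it reaches from about 0.375 to 0.975 m from the base axis. Payload 3.8 kg.
Tool frame: the origin (TCP) lies between the finger pads; the fingertips stand 25 mm ahead of it and the grasp point (between the pads) lies 6 mm ahead of it; z points along the fingers, y is the line along which they close (so a half turn about z gives the same grasp; the last joint's range is limited). The gripper opens to 88 mm and grips with 3 to 60 N. Pads are 18 mm wide; open, the fingers measure 123 mm over their backs; the gripper's body (75 mm by 187 mm) begins 45 mm behind the grasp point.
Start: joints at [1.262, 0.264, 1.604, -0, 1.274, -0.037], TCP at [0.181, 0.65, 0.232] pointing down, gripper open.
Joint ranges: [-2.63, 2.63], [-0.94, 2.18], [0.31, 2.57], [-1.31, 4.45], [0, 2.66], [-2.55, 2.55]. Speed limits (rad/s): [2.57, 2.57, 3.14, 3.14, 3.14, 3.14].

INTERFACE

Orientations are given as a unit quaternion [x, y, z, w].
In Python, from cell import env, capture, camera_model, sign_off gives the robot as it stands.
- The arm moves only by the shell command python3 -m inch 'ROWS'. ROWS is JSON, a list of rows, each a list of 5 numbers: the closure in counts, from 0 (fully open) to 255 (shut), then the shift along the tool's x, y, z in m, then the turn about the tool's z in degrees. A call has 1 to 8 rows; each row shifts and turns the commanded pose from where the row before left it, along the tool's axes as they then stand; what a row does not reach is not made up. A row lasts 1/8 s, in which the tool goes at most 62.5 mm and 10.7 degrees, less where a joint would pass 70% of its speed; a pose out of reach is approached as far as the arm can. A call is refused whole if a number of a shift passes 0.0625 or a number of a turn 10.7, either way. A call with a gripper value outside its range is refused whole. The fingers move at their own pace and stop on an object; the grip force is fixed at half the most. Time passes only in rows, so rows that do not move let the fingers close. It gives the time, the measured TCP pose, the force, the opening and the grip force at its end, in the units of the state.
- env.get_obs(): the state, without advancing time (a new reading comes with each control period).
- capture(name): name is "side" or "top" or "wrist"; returns (picture, depth): 384x512x3 uint8, red, green, blue; 384x512 float32, m along the optical axis (not along the pixel's ray), 0 where there is no reading.
- camera_model(name): a dict with "fx", "fy", "cx", "cy" (pixels), "view" (4x4, takes a point from world to camera coordinates). Camera axes: x right, y up, looking along -z (the intrinsics and any distortion apply to the point x, -y, -z); pixel columns grow to the right and rows downward; lengths in m; the calibration is good to about 2 mm. A picture is of the moment at which its call begins: read the wrist's pose just before it. camera_model takes no time and is no camera call; for the wrist camera it gives the pose at the moment of the call.
- sign_off(): hands the job in; it is judged then, once.
The state is a dict: "t": time; "joints": joint angles; "dq": joint speeds; "joint_torque": joint torques, N m; "eef_pos": TCP position; "tool_rot": TCP orientation; "wrist_force": force on the tool from outside, world axes, zero at the start; "wrist_torque": the same for the moment, N m; "finger_gap": finger opening in m; "gripper_force": force on a finger pad.
Only numpy, scipy, OpenCV 4.12 (cv2) and the standard library are available. Lean on these libraries where they do the work, as an engineer would, in place of code of your own. Each camera call takes 0.05 s, during which the arm holds its last target. There are 200 camera calls.

## Working session

There is one attempt and no reset: what is moved stays moved. The work goes in short steps, Python scripts to look and compute and a shell command to move; the robot and the scene stay as the last step left them, time stands still between calls to the robot, and variables do not carry over. Pictures are saved under pics/ and viewed, at most 10 in all, crops included, and the job is handed in when it is done.

```bash
ls; mkdir -p pics; python3 - <<'E'
from cell import env,capture,camera_model
import cv2,numpy as np
for n in("top","side"):
    p,d=capture(n);cv2.imwrite(f"pics/{n}0.png",p[:,:,::-1]);np.save(f"pics/{n}0.npy",d)
    m=camera_model(n);print(n,{k:np.round(v,3).tolist() if k!='view' else np.round(v,4).tolist() for k,v in m.items()})
o=env.get_obs();print(o)
E
```

```text
pics
top {'fx': 412.997, 'fy': 412.997, 'cx': 254.994, 'cy': 188.669, 'view': [[0.0067, -0.9999, 0.0107, 0.0526], [0.9986, 0.0072, 0.052, -0.4809], [-0.0521, 0.0103, 0.9986, -1.3124], [0.0, 0.0, 0.0, 1.0]]}
side {'fx': 376.387, 'fy': 376.387, 'cx': 253.324, 'cy': 186.677, 'view': [[0.928, -0.3726, -0.0056, -0.4385], [0.2081, 0.5057, 0.8372, -0.1992], [-0.3091, -0.7781, 0.5468, -0.9055], [0.0, 0.0, 0.0, 1.0]]}
{'t': 0.1, 'joints': array([ 1.26210728e+00,  2.64664763e-01,  1.60520825e+00, -5.38506074e-06,
        1.27372963e+00, -3.69006032e-02]), 'dq': array([ 0.00094468, -0.00051278, -0.00296772,  0.00097464, -0.00101268,
        0.00070272]), 'joint_torque': array([ 4.25717872e-05, -5.03620327e+01, -3.58070540e+01,  7.30715180e-02,
        2.32571969e-02, -2.99954365e-05]), 'eef_pos': array([0.1810122 , 0.64959845, 0.2304371 ]), 'tool_rot': array([ 1.35475491e-01,  9.90780188e-01, -9.90470186e-04, -1.70259388e-04]), 'wrist_force': array([-0.42217671,  0.15330724,  0.60529367]), 'wrist_torque': array([-0.03382072, -0.02482923,  0.00762645]), 'gripper_force': 0.0, 'finger_gap': 0.08813963929169812}
```

View pics/top0.png

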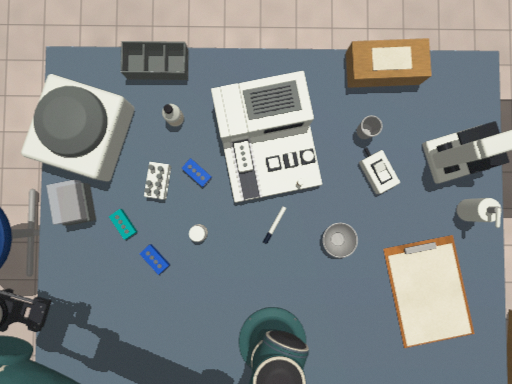

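View pics/side0.png

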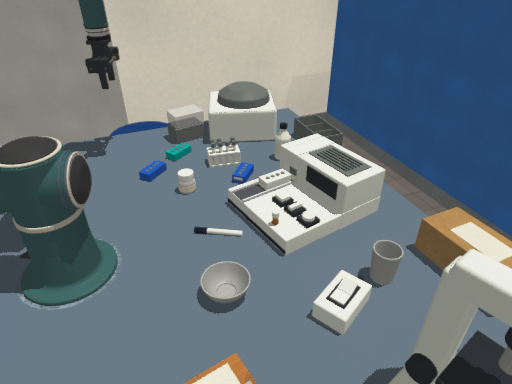

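The top view shows the analyser around (265,140), with the white cassette in its channel at (243,157). The blue and turquoise blocks at (197,173), (154,259) and (122,224) are look-alikes. The keys are at (274,162), (291,159) and (308,156), and the switch box is at (380,172). I'll confirm the cassette, keys and rocker in an enlarged crop.

```bash
python3 - <<'E'
import cv2,numpy as np
a=cv2.imread("pics/top0.png");b=cv2.imread("pics/side0.png")
c=cv2.resize(a[120:210,220:320],None,fx=4,fy=4,interpolation=cv2.INTER_CUBIC)
d=cv2.resize(a[145:200,355:405],None,fx=6,fy=6,interpolation=cv2.INTER_CUBIC)[:360]
e=cv2.resize(b[180:240,255:330],None,fx=4,fy=4)
f=cv2.resize(b[265:335,305:380],None,fx=4,fy=4)[:240]
o=np.zeros((600,800,3),np.uint8);o[:360,:400]=c;o[:330,400:700]=d[:330];o[360:600,:300]=e;o[360:600,400:700]=f
cv2.imwrite("pics/crop1.png",o)
E
```

```text
(no output)
```

View pics/crop1.png

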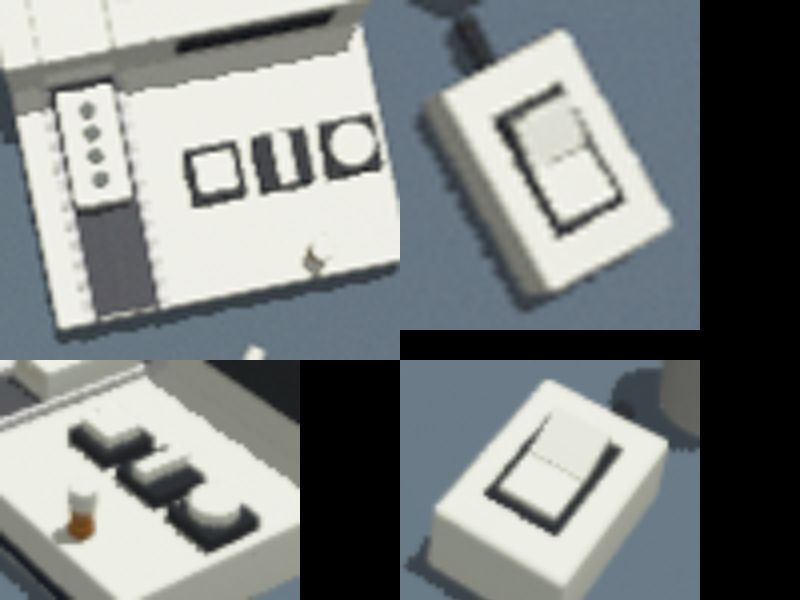

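The round key is the rightmost disc, at about (307,156) in the top view; the bar is in the middle and the square is on the left. The darker upper half of the rocker at (380,167) looks like the raised end, and I'll check that with depth.

```bash
cat > h.py <<'E'
import numpy as np,cv2
from cell import env,capture,camera_model
def world(d,m):
    v,u=np.mgrid[:d.shape[0],:d.shape[1]]
    c=np.stack([(u-m['cx'])/m['fx']*d,-(v-m['cy'])/m['fy']*d,-d,np.ones_like(d)],-1)
    return (c@np.linalg.inv(m['view']).T)[...,:3]
def ray(u,v,z,m):
    i=np.linalg.inv(m['view']);r=i[:3,:3]@[(u-m['cx'])/m['fx'],-(v-m['cy'])/m['fy'],-1];o=i[:3,3]
    return o+r*(z-o[2])/r[2]
def rect(mask,W,seed):
    n,l=cv2.connectedComponents(mask.astype(np.uint8));q=l==l[seed[1],seed[0]]
    p=W[q];r=cv2.minAreaRect(p[:,:2].astype(np.float32)*1000)
    return p,r
E
python3 - <<'E'
from h import *
m=camera_model("top");d=np.load("pics/top0.npy");W=world(d,m);Z=W[...,2];im=cv2.imread("pics/top0.png")
print("cam",np.linalg.inv(m['view'])[:3,3])
for n,s,lo,hi in(("deck",(270,185),.042,.058),("cass",(243,170),.07,.09),("box",(398,180),.038,.05),("hood",(240,100),.125,.155)):
    p,r=rect((Z>lo)&(Z<hi),W,s);print(n,len(p),np.round(r[0],1),np.round(r[1],1),round(r[2],1),"meanz",p[:,2].mean())
for u,v in((274,162),(291,159),(308,156),(380,166),(378,164),(382,172),(384,178)):print(u,v,W[v,u].round(4))
print("bench",np.median(Z[250:300,300:340]))
g=cv2.cvtColor(im,cv2.COLOR_BGR2GRAY)
# rocker z on patch
print((Z[156:188:2,368:396:2]*1000).round(0).astype(int))
print((Z[146:170:1,262:318:2]*1000).round(0).astype(int))
E
```

```text
cam [0.41149426 0.06967979 1.33500396]
deck 4332 [562.7   5.5] [198.1 280.3] 11.8 meanz 0.04938393168977721
cass 419 [577.9  95.4] [90.5 43.9] 11.1 meanz 0.07691386567357746
box 741 [ 536.7 -337. ] [119.9  76.7] 28.5 meanz 0.04449937302832161
hood 4840 [724.4  39.4] [154.5 279.6] 11.9 meanz 0.13915455322219306
274 162 [ 0.56   -0.0013  0.071 ]
291 159 [ 0.5697 -0.0536  0.0713]
308 156 [ 0.5795 -0.1062  0.0705]
380 166 [ 0.552  -0.3334  0.0551]
378 164 [ 0.5579 -0.3264  0.0577]
382 172 [ 0.5341 -0.3423  0.0465]
384 178 [ 0.515  -0.3475  0.0492]
bench -0.00011081248846311897
[[40 46 44 44 42 46 43 44 42  2 -1  2  1  1]
 [46 45 50 44 50 44 42 46 40 44 -6  1 -2 -4]
 [49 41 44 45 48 46 49 47 45 45 -2  1  5  1]
 [48 44 50 42 47 55 59 60 43 44 43 -4  2 -4]
 [47 44 47 57 63 58 59 61 44 47 43 -2 -2 -3]
 [41 46 44 58 54 51 55 54 52 40 44 44 -3  3]
 [44 46 45 52 54 53 48 51 53 45 47 46  2  2]
 [46 49 43 47 50 58 48 52 48 47 46 44 39  1]
 [45 44 43 46 49 46 48 47 48 52 46 48 47  4]
 [41 47 44 41 48 48 47 42 48 56 48 49 45 48]
 [28 45 46 42 45 50 49 50 48 50 53 45 43 47]
 [18 35 43 42 47 49 54 46
[... 2981 characters left out ...]
4   72   67   70   73   64   51   59   57   56
    72   64   58   59   47   47   48   51   50   47   48   49   53   49]
 [  42   50   51   61   69   76   74   70   67   63   54   59   67   60
    57   55   46   46   52   48   52   46   50   47   48   47   50   51]
 [  50   50   47   57   75   66   70   63   62   59   47   52   60   52
    46   54   48   50   50   48   52   48   52   46   49   50   45   48]
 [  48   54   50   61   64   55   59   62   63   62   49   49   48   49
    51   47   47   50   49   48   45   47   56   52   51   49   54   52]
 [  50   51   48   58   59   60   61   60   46   52   52   45   46   55
    45   50   49   51   51   47   47   49   48   52   46   49   52   50]]
```

```bash
cat >> h.py <<'E'
def plan(x,y,z,yaw,n=None):
    """rows (tool dx,dy,dz,turn) from the present pose; yaw = world heading of tool y, deg"""
    from scipy.spatial.transform import Rotation as R
    o=env.get_obs();p=o['eef_pos'];M=R.from_quat(o['tool_rot']).as_matrix()
    h=np.degrees(np.arctan2(M[1,1],M[0,1]));t=(h-yaw+180)%360-180;D=np.array([x,y,z])-p
    n=n or int(max(np.ceil(np.linalg.norm(D)/.06),np.ceil(abs(t)/10.5),1))
    print("pos",p.round(4),"h",h.round(1),"tilt z",M[:,2].round(3),"F",o['wrist_force'].round(1),"t",o['t'],"n",n)
    for i in range(n):
        a=h-t/n*i;Q=R.from_euler('z',a,degrees=True).as_matrix()@np.array([[0,1,0],[1,0,0],[0,0,-1.]])@np.eye(3)
        # tool y=(cos a,sin a), z down, x=y cross z
        yv=Q@[0,1,0];yv=np.array([np.cos(np.radians(a)),np.sin(np.radians(a)),0]);zv=np.array([0,0,-1.]);xv=np.cross(yv,zv)
        d=D/n;print([255,*(round(float(d@k),3) for k in(xv,yv,zv)),round(t/n,1)])
E
sed -i '/Q=R.from_euler/s/;Q=.*$//; s/yv=Q@\[0,1,0\];//' h.py
python3 -c "
from h import *
plan(.558,-.325,.20,-61.5)"
```

```text
pos [0.181  0.6496 0.2304] h 74.4 tilt z [-0.001 -0.002 -1.   ] F [-0.4  0.2  0.6] t 0.1 n 18
[255, -0.035, -0.047, 0.002, np.float64(7.6)]
[255, -0.041, -0.042, 0.002, np.float64(7.6)]
[255, -0.046, -0.036, 0.002, np.float64(7.6)]
[255, -0.05, -0.03, 0.002, np.float64(7.6)]
[255, -0.053, -0.023, 0.002, np.float64(7.6)]
[255, -0.056, -0.016, 0.002, np.float64(7.6)]
[255, -0.057, -0.008, 0.002, np.float64(7.6)]
[255, -0.058, -0.0, 0.002, np.float64(7.6)]
[255, -0.058, 0.007, 0.002, np.float64(7.6)]
[255, -0.056, 0.015, 0.002, np.float64(7.6)]
[255, -0.054, 0.022, 0.002, np.float64(7.6)]
[255, -0.05, 0.029, 0.002, np.float64(7.6)]
[255, -0.046, 0.035, 0.002, np.float64(7.6)]
[255, -0.041, 0.041, 0.002, np.float64(7.6)]
[255, -0.035, 0.046, 0.002, np.float64(7.6)]
[255, -0.029, 0.05, 0.002, np.float64(7.6)]
[255, -0.022, 0.054, 0.002, np.float64(7.6)]
[255, -0.015, 0.056, 0.002, np.float64(7.6)]
```

```bash
python3 -m inch '[[255,-0.035,-0.047,0,7.6],[255,-0.041,-0.042,0,7.6],[255,-0.046,-0.036,0,7.6],[255,-0.05,-0.03,0,7.6],[255,-0.053,-0.023,0,7.6],[255,-0.056,-0.016,0,7.6],[255,-0.057,-0.008,0,7.6],[255,-0.058,0,0,7.6]]' && python3 -m inch '[[255,-0.058,0.007,0,7.6],[255,-0.056,0.015,0,7.6],[255,-0.054,0.022,0,7.6],[255,-0.05,0.029,0,7.6],[255,-0.046,0.035,0,7.6],[255,-0.041,0.041,0,7.6],[255,-0.035,0.046,0,7.6],[255,0,0,0,0]]'; python3 -c "
from h import *
plan(.558,-.325,.13,-61.5)"
```

```text
t: 1.1
eef_pos: [0.3473, 0.2134, 0.2314]
tool_rot: [0.62, 0.785, 0.0, 0.0]
wrist_force: [0.7, 0.6, 0.0]
finger_gap: 0.0101
gripper_force: 0.0
t: 2.1
eef_pos: [0.4913, -0.1678, 0.2309]
tool_rot: [0.906, 0.424, -0.0, -0.0]
wrist_force: [-0.3, 0.3, -0.4]
finger_gap: 0.0002
gripper_force: 0.0
pos [ 0.4913 -0.1678  0.2309] h -39.9 tilt z [-0.001 -0.    -1.   ] F [-0.3  0.3 -0.4] t 2.1 n 4
[255, -0.019, 0.038, 0.025, np.float64(5.4)]
[255, -0.016, 0.04, 0.025, np.float64(5.4)]
[255, -0.012, 0.041, 0.025, np.float64(5.4)]
[255, -0.008, 0.042, 0.025, np.float64(5.4)]
```

```bash
python3 -m inch '[[255,-0.019,0.038,0.025,5.4],[255,-0.016,0.04,0.025,5.4],[255,-0.012,0.041,0.025,5.4],[255,-0.008,0.042,0.025,5.4],[255,0,0,0,0],[255,0,0,0,0]]'; python3 -c "
from h import *
plan(.558,-.325,.0885,-61.5)
p,d=capture('wrist');q,d2=capture('top');c=cv2.resize(q[120:220,300:420],(512,427))
cv2.imwrite('pics/w1.png',np.hstack([p[:,:,::-1][:,::1][:, 112:400],cv2.resize(c[:384],(512,384))[:,:,::-1]]))"
```

```text
t: 2.85
eef_pos: [0.5586, -0.32, 0.1314]
tool_rot: [0.968, 0.25, -0.0, -0.001]
wrist_force: [-0.2, 1.0, -0.2]
finger_gap: 0.0008
gripper_force: 0.0
pos [ 0.5586 -0.32    0.1314] h -61.1 tilt z [-0.001  0.001 -1.   ] F [-0.2  1.  -0.2] t 2.85 n 1
[255, -0.003, 0.004, 0.043, np.float64(0.4)]
```

View pics/w1.png

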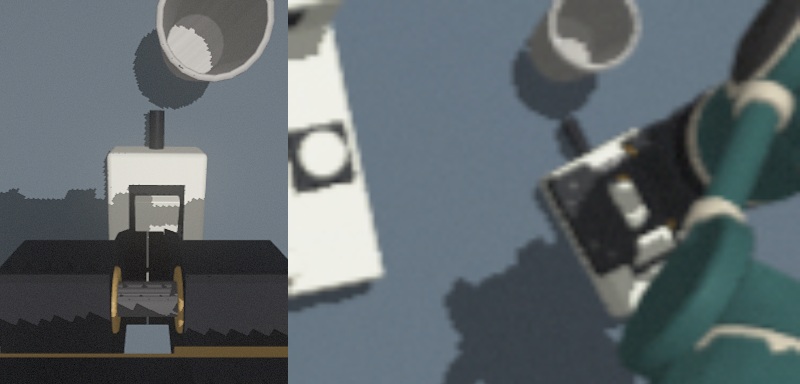

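The wrist view shows the closed fingers (column ~148) just short of the raised rocker end, with the rocker centred at column ~157. That matches the computed 4 mm correction along tool y, so I'll apply it and press.

```bash
python3 -m inch '[[255,-0.003,0.004,0,0.4],[255,0,0,0.02,0],[255,0,0,0.02,0],[255,0,0,0.006,0],[255,0,0,0.004,0],[255,0,0,0.004,0],[255,0,0,0.003,0],[255,0,0,0,0]]'
```

```text
t: 3.95
eef_pos: [0.5583, -0.3265, 0.0746]
tool_rot: [0.969, 0.246, 0.0, 0.0]
wrist_force: [-0.5, -0.2, 0.1]
finger_gap: 0.0006
gripper_force: 0.0
```

```bash
python3 -m inch '[[255,0,0,0.001,0],[255,0,0,0,0]]';  python3 -m inch '[[255,0,0,0.001,0],[255,0,0,0,0]]'; python3 -c "
from h import *
plan(.558,-.325,.13,-61.5)"
```

```text
t: 4.2
eef_pos: [0.5584, -0.3265, 0.0738]
tool_rot: [0.969, 0.246, 0.0, 0.0]
wrist_force: [-0.6, -0.5, -0.1]
finger_gap: 0.0001
gripper_force: 0.0
t: 4.45
eef_pos: [0.5582, -0.3264, 0.0725]
tool_rot: [0.969, 0.246, -0.0, -0.0]
wrist_force: [-0.7, -0.4, 0.1]
finger_gap: 0.0004
gripper_force: 0.0
pos [ 0.5582 -0.3264  0.0725] h -61.6 tilt z [-0.  0. -1.] F [-0.7 -0.4  0.1] t 4.45 n 1
[255, 0.0, -0.001, -0.057, np.float64(-0.1)]
```

```bash
for i in 1; do python3 -m inch '[[255,0,0,0.001,0],[255,0,0,0,0]]' | grep -E "eef_p|wrist"; python3 -m inch '[[255,0,0,0.001,0],[255,0,0,0,0]]'| grep -E "eef_p|wrist"; done; python3 -c "
from h import *
p,d=capture('wrist');q,d2=capture('side')
cv2.imwrite('pics/w2.png',np.hstack([p[:,:,::-1][:, 112:400],cv2.resize(q[240:345,290:430],(512,384))[:,:,::-1]]))"
```

```text
eef_pos: [0.5582, -0.3264, 0.0714]
wrist_force: [-0.1, 0.3, -0.4]
eef_pos: [0.5582, -0.3264, 0.0705]
wrist_force: [-0.4, 0.7, -0.9]
```

View pics/w2.png

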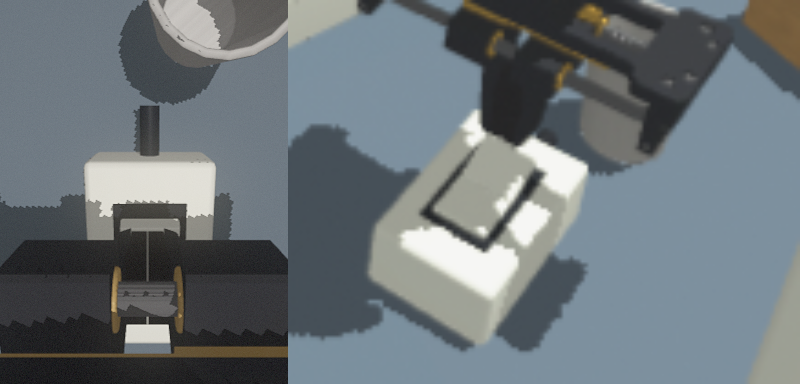

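Fingers sit centred over the raised end, at around (147,232) in the wrist crop, but there is no hard stop yet. I'll continue in small steps.

```bash
python3 -m inch '[[255,0,0,0.001,0],[255,0,0,0,0]]' | grep -E "eef_p|wrist"; python3 -m inch '[[255,0,0,0.001,0]]'| grep -E "eef_p|wrist";python3 -m inch '[[255,0,0,0,0]]'| grep -E "eef_p|wrist"; python3 -m inch '[[255,0,0,0.001,0]]'| grep -E "eef_p|wrist"
```

```text
eef_pos: [0.5582, -0.3264, 0.0695]
wrist_force: [-0.2, 0.4, 0.2]
eef_pos: [0.5583, -0.3265, 0.0686]
wrist_force: [0.1, -0.4, 0.4]
eef_pos: [0.5582, -0.3264, 0.0685]
wrist_force: [-0.6, -0.3, -0.1]
eef_pos: [0.5584, -0.3265, 0.0677]
wrist_force: [0.2, 0.0, 0.4]
```

```bash
python3 -c "
from h import *
q,d=capture('side');W=world(d,camera_model('side'))
g=q.max(2)
for u in(346,349,352,355):
  for v in range(262,292,2): print(u,v,W[v,u].round(3),g[v,u],end=' | ')
  print()
cv2.imwrite('pics/s3.png',cv2.resize(q[240:345,290:430],(800,600),interpolation=cv2.INTER_CUBIC)[:,:,::-1])"
```

```text
346 262 [ 0.546 -0.322  0.115] 44 | 346 264 [ 0.544 -0.325  0.112] 43 | 346 266 [ 0.546 -0.324  0.105] 40 | 346 268 [ 0.546 -0.325  0.1  ] 39 | 346 270 [ 0.547 -0.325  0.095] 39 | 346 272 [ 0.547 -0.326  0.09 ] 38 | 346 274 [ 0.548 -0.326  0.084] 39 | 346 276 [ 0.547 -0.328  0.08 ] 39 | 346 278 [ 0.555 -0.32   0.063] 116 | 346 280 [ 0.554 -0.322  0.059] 165 | 346 282 [ 0.553 -0.324  0.056] 164 | 346 284 [ 0.55  -0.329  0.057] 164 | 346 286 [ 0.549 -0.332  0.053] 164 | 346 288 [ 0.546 -0.336  0.053] 164 | 346 290 [ 0.543 -0.34   0.052] 164 | 
349 262 [ 0.548 -0.328  0.12 ] 39 | 349 264 [ 0.549 -0.328  0.114] 39 | 349 266 [ 0.55  -0.328  0.107] 38 | 349 268 [ 0.55  -0.329  0.103] 38 | 349 270 [ 0.55  -0.33   0.098] 39 | 349 272 [ 0.551 -0.331  0.093] 39 | 349 274 [ 0.55  -0.333  0.09 ] 39 | 349 276 [ 0.551 -0.333  0.083] 39 | 349 278 [ 0.552 -0.332  0.076] 39 | 349 280 [ 0.558 -0.327  0.063] 148 | 349 282 [ 0.557 -0.329  0.06 ] 164 | 349 284 [ 0.556 -0.332  0.057] 164 | 349 286 [ 0.553 -0.335  0.055] 164 | 349 288 [ 0.551 -0.34   0.055] 164 | 349 290 [ 0.549 -0.343  0.053] 164 | 
352 2
[... 386 characters left out ...]
161 | 352 284 [ 0.56  -0.336  0.059] 164 | 352 286 [ 0.557 -0.34   0.058] 164 | 352 288 [ 0.556 -0.343  0.056] 189 | 352 290 [ 0.554 -0.346  0.054] 241 | 
355 262 [ 0.536 -0.358  0.152] 45 | 355 264 [ 0.536 -0.359  0.147] 44 | 355 266 [ 0.554 -0.34   0.118] 45 | 355 268 [ 0.554 -0.342  0.114] 44 | 355 270 [ 0.554 -0.343  0.109] 44 | 355 272 [ 0.555 -0.343  0.104] 44 | 355 274 [ 0.556 -0.343  0.097] 45 | 355 276 [ 0.555 -0.345  0.093] 46 | 355 278 [ 0.558 -0.343  0.084] 110 | 355 280 [ 0.581 -0.319  0.046] 245 | 355 282 [ 0.567 -0.335  0.061] 225 | 355 284 [ 0.566 -0.338  0.059] 164 | 355 286 [ 0.562 -0.343  0.06 ] 164 | 355 288 [ 0.562 -0.344  0.054] 126 | 355 290 [ 0.564 -0.344  0.048] 45 |
```

View pics/s3.png

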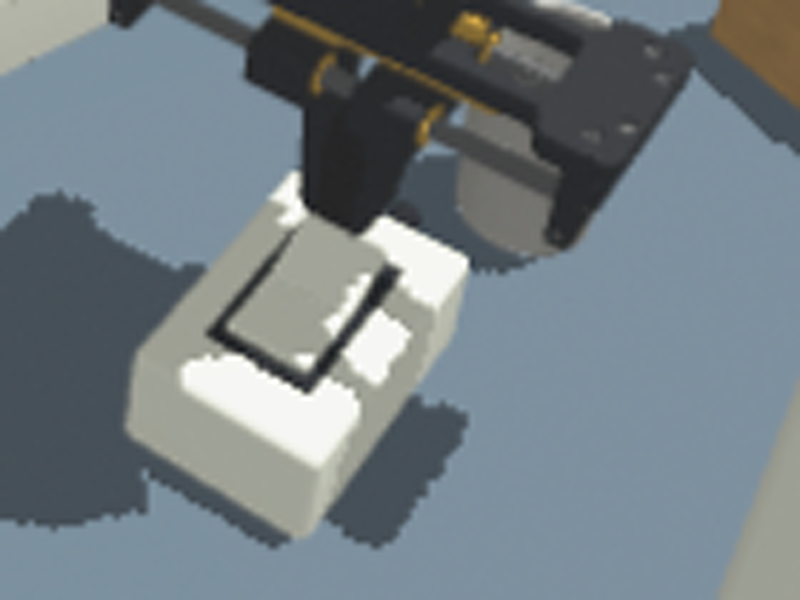

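The side view shows the fingertips at roughly z ≈ 0.075 while TCP z reads 0.068. They are still above the raised end (0.060), so the real tip offset differs from the stated one. I'll keep lowering until I feel contact.

```bash
python3 -m inch '[[255,0,0,0.003,0],[255,0,0,0.003,0],[255,0,0,0,0]]' | grep -E "eef_p|wrist"; python3 -m inch '[[255,0,0,0.002,0]]'| grep -E "eef_p|wrist";python3 -m inch '[[255,0,0,0.002,0]]'| grep -E "eef_p|wrist"; python3 -m inch '[[255,0,0,0.002,0]]'| grep -E "eef_p|wrist"; python3 -c "
from h import *
q,d=capture('side');W=world(d,camera_model('side'))
g=q.max(2)
for u in(346,349,352):
  for v in range(274,292,2): print(v,W[v,u].round(3),g[v,u],end=' | ')
  print()"
```

```text
eef_pos: [0.558, -0.3262, 0.0611]
wrist_force: [0.4, -0.2, -0.2]
eef_pos: [0.5584, -0.3265, 0.0597]
wrist_force: [-0.5, -0.7, 0.1]
eef_pos: [0.5583, -0.3265, 0.0576]
wrist_force: [-0.5, -0.5, -1.0]
eef_pos: [0.5583, -0.3264, 0.0555]
wrist_force: [-0.3, 0.1, -0.4]
274 [ 0.547 -0.327  0.085] 39 | 276 [ 0.547 -0.328  0.08 ] 40 | 278 [ 0.548 -0.328  0.074] 40 | 280 [ 0.548 -0.329  0.069] 39 | 282 [ 0.549 -0.329  0.063] 63 | 284 [ 0.55  -0.33   0.057] 164 | 286 [ 0.547 -0.334  0.057] 165 | 288 [ 0.547 -0.335  0.052] 165 | 290 [ 0.544 -0.34   0.052] 165 | 
274 [ 0.554 -0.328  0.083] 40 | 276 [ 0.552 -0.331  0.081] 41 | 278 [ 0.552 -0.333  0.077] 39 | 280 [ 0.55  -0.336  0.075] 39 | 282 [ 0.551 -0.335  0.068] 39 | 284 [ 0.554 -0.333  0.059] 116 | 286 [ 0.554 -0.335  0.055] 165 | 288 [ 0.55  -0.34   0.056] 165 | 290 [ 0.549 -0.343  0.053] 165 | 
274 [ 0.553 -0.338  0.093] 40 | 276 [ 0.554 -0.337  0.086] 41 | 278 [ 0.552 -0.341  0.085] 45 | 280 [ 0.553 -0.341  0.079] 45 | 282 [ 0.554 -0.341  0.073] 46 | 284 [ 0.555 -0.341  0.067] 50 | 286 [ 0.557 -0.34   0.059] 161 | 288 [ 0.555 -0.343  0.056] 165 | 290 [ 0.554 -0.346  0.054] 184 |
```

```bash
for k in 1; do python3 -m inch '[[255,0,0,0.002,0]]' | grep -E "eef_p|wrist"; python3 -m inch '[[255,0,0,0.002,0]]'| grep -E "eef_p|wrist";python3 -m inch '[[255,0,0,0.002,0]]'| grep -E "eef_p|wrist"; python3 -m inch '[[255,0,0,0.002,0]]'| grep -E "eef_p|wrist"; done
```

```text
eef_pos: [0.5587, -0.3264, 0.054]
wrist_force: [0.6, 1.1, 2.5]
eef_pos: [0.559, -0.3264, 0.052]
wrist_force: [1.7, 1.3, 2.7]
eef_pos: [0.5589, -0.3266, 0.0499]
wrist_force: [0.8, 0.9, 2.1]
eef_pos: [0.5587, -0.3266, 0.0477]
wrist_force: [1.0, -0.5, 2.0]
```

```bash
python3 -m inch '[[255,0,0,0.001,0]]' | grep -E "eef_p|wrist"; python3 -c "
from h import *
q,d=capture('side');W=world(d,camera_model('side'))
g=q.max(2)
for u in(343,346,349,352):
  for v in range(278,296,2): print(v,W[v,u].round(3),g[v,u],end=' | ')
  print()"
```

```text
eef_pos: [0.5584, -0.3266, 0.0465]
wrist_force: [1.4, 0.5, 1.3]
278 [ 0.545 -0.322  0.069] 45 | 280 [ 0.545 -0.324  0.065] 44 | 282 [ 0.544 -0.326  0.061] 45 | 284 [ 0.546 -0.324  0.053] 92 | 286 [ 0.544 -0.328  0.052] 163 | 288 [ 0.542 -0.332  0.051] 163 | 290 [ 0.539 -0.337  0.051] 164 | 292 [ 0.534 -0.342  0.053] 158 | 294 [ 0.53  -0.349  0.056] 157 | 
278 [ 0.548 -0.328  0.074] 40 | 280 [ 0.548 -0.329  0.069] 40 | 282 [ 0.55  -0.328  0.062] 39 | 284 [ 0.549 -0.331  0.059] 38 | 286 [ 0.55  -0.331  0.052] 144 | 288 [ 0.547 -0.335  0.052] 163 | 290 [ 0.545 -0.338  0.05 ] 163 | 292 [ 0.542 -0.343  0.05 ] 165 | 294 [ 0.538 -0.348  0.051] 157 | 
278 [ 0.55  -0.335  0.08 ] 39 | 280 [ 0.552 -0.333  0.071] 40 | 282 [ 0.552 -0.334  0.067] 39 | 284 [ 0.553 -0.335  0.061] 39 | 286 [ 0.553 -0.336  0.057] 40 | 288 [ 0.553 -0.337  0.051] 146 | 290 [ 0.551 -0.34   0.05 ] 164 | 292 [ 0.547 -0.345  0.05 ] 163 | 294 [ 0.544 -0.35   0.051] 164 | 
278 [ 0.553 -0.34   0.083] 43 | 280 [ 0.555 -0.339  0.077] 45 | 282 [ 0.554 -0.341  0.073] 46 | 284 [ 0.554 -0.342  0.068] 45 | 286 [ 0.555 -0.342  0.062] 46 | 288 [ 0.559 -0.339  0.051] 152 | 290 [ 0.555 -0.345  0.053] 163 | 292 [ 0.553 -0.348  0.051] 163 | 294 [ 0.552 -0.35   0.047] 105 |
```

Contact was made at TCP z ≈ 0.0545 and the rocker is turning. I'll press on to the hard stop.

```bash
python3 -m inch '[[255,0,0,0.001,0]]' | grep -E "eef_p|wrist"; python3 -m inch '[[255,0,0,0.001,0]]'| grep -E "eef_p|wrist";python3 -m inch '[[255,0,0,0.001,0]]'| grep -E "eef_p|wrist"; python3 -m inch '[[255,0,0,0.001,0]]'| grep -E "eef_p|wrist"
```

```text
eef_pos: [0.5583, -0.3266, 0.0456]
wrist_force: [1.5, -0.1, 0.9]
eef_pos: [0.5583, -0.3266, 0.0446]
wrist_force: [1.0, 0.3, 1.8]
eef_pos: [0.5583, -0.3266, 0.0437]
wrist_force: [0.2, -0.1, 6.7]
eef_pos: [0.5584, -0.3266, 0.0436]
wrist_force: [-1.7, 1.5, 10.8]
```

Hard stop at TCP z 0.0436 with a force jump to 11 N, so the rocker is fully on. The effective tip z is TCP z + 0.007. I'll lift off and head for the space behind the cassette.

```bash
python3 -m inch '[[255,0,0,-0.03,0],[255,0,0,-0.06,0],[255,0,0,0,0]]'; python3 -c "
from h import *
plan(.507,.081,.13,-78.3)"
```

```text
t: 8.07
eef_pos: [0.5613, -0.3287, 0.1385]
tool_rot: [0.969, 0.246, 0.003, 0.004]
wrist_force: [0.4, 0.2, -0.7]
finger_gap: 0.0006
gripper_force: 0.0
pos [ 0.5613 -0.3287  0.1385] h -61.6 tilt z [ 0.008 -0.006 -1.   ] F [ 0.4  0.2 -0.7] t 8.075 n 7
[255, 0.021, -0.055, 0.001, np.float64(2.4)]
[255, 0.019, -0.056, 0.001, np.float64(2.4)]
[255, 0.016, -0.057, 0.001, np.float64(2.4)]
[255, 0.014, -0.057, 0.001, np.float64(2.4)]
[255, 0.012, -0.058, 0.001, np.float64(2.4)]
[255, 0.009, -0.058, 0.001, np.float64(2.4)]
[255, 0.007, -0.059, 0.001, np.float64(2.4)]
```

```bash
python3 -m inch '[[255,0.021,-0.055,0,2.4],[255,0.019,-0.056,0,2.4],[255,0.016,-0.057,0,2.4],[255,0.014,-0.057,0,2.4],[255,0.012,-0.058,0,2.4],[255,0.009,-0.058,0,2.4],[255,0.007,-0.059,0,2.4],[255,0,0,0,0]]'; python3 -c "
from h import *
plan(.507,.081,.058,-78.3)
m=camera_model('top');d=capture('top')[1];Z=world(d,m)[...,2]
print((Z[158:190:2,366:398:2]*1000).round(0).astype(int))"
```

```text
t: 9.07
eef_pos: [0.5025, 0.0864, 0.1311]
tool_rot: [0.995, 0.104, -0.002, -0.0]
wrist_force: [0.1, -1.8, 0.6]
finger_gap: 0.0005
gripper_force: 0.0
pos [0.5025 0.0864 0.1311] h -78.0 tilt z [-0.003  0.    -1.   ] F [ 0.1 -1.8  0.6] t 9.075 n 2
[255, 0.002, 0.003, 0.037, np.float64(0.1)]
[255, 0.002, 0.003, 0.037, np.float64(0.1)]
[[  39   46   39   47   46   41   48   51   47   44   46   -1   -3   -5
    -4   -1]
 [  47   45   40   47   39   44   41   46   47   46   43   -1    0    4
    -1   -1]
 [  48   43   42   43   47   46   52   48   49   49   45   46    3    1
     3   -5]
 [  42   42   48   47   47   53   48   55   52   43   40   45   -1   -3
     0   -2]
 [  44   43   44   48   49   46   52   48   48   48   43   44   45   -3
    -4   -3]
 [  44   46   42   44   50   49   45   51   45   49   42   45   42   -1
    -2    1]
 [  39   40   41   43   43   52   54   52   50   50   54   49   45   41
     0   -2]
 [  31   46   46   45   45   45   47   54   51   52   53   52   46   41
    -4   -3]
 [  22   34   40   46   42   45   51   55   49   56   53   59   45   43
    49   -4]
 [  12   33   43   40   51   46   47   54   55   59   58   59   60   45
    42   44]
 [  -3   21   34   49   47   45   47   55   56 1335   54   54   45   44
    47   52]
 [  -1    9   28   42   47   45   46   44   62   62   46   46   45   45
    44   46]
 [  -2    0   19   44   45   49   44   45   45   42   46   48   42   44
    45   42]
 [  -5    1    4   23   43   47   43   43   43   41   46   47   42   43
    42   42]
 [  -4    2    3   15   35   41   41   42   44   46   43   45   45   44
     1   -3]
 [  -4   -3    0    4   23   40   43   45   49   43   45   42   -1   -3
    -3   -4]]
```

The depth confirms the rocker is on: its +x half is at ~50 mm and the other end is raised. Next I descend behind the cassette tail.

```bash
python3 -m inch '[[255,0.001,0.003,0.035,0.2],[255,0,0.001,0.025,0.1],[255,0,0,0.013,0],[255,0,0,0,0],[255,0,0,0,0]]'; python3 -c "
from h import *
plan(.507,.081,.056,-78.3)
p,d=capture('wrist');q,d2=capture('side')
cv2.imwrite('pics/w4.png',np.hstack([p[:,:,::-1][:, 112:400],cv2.resize(q[140:245,215:355],(512,384))[:,:,::-1]]))"
```

```text
t: 9.75
eef_pos: [0.5073, 0.0791, 0.0604]
tool_rot: [0.995, 0.098, 0.001, 0.0]
wrist_force: [0.2, 0.3, 0.3]
finger_gap: 0.0003
gripper_force: 0.0
pos [0.5073 0.0791 0.0604] h -78.7 tilt z [ 0.001  0.    -1.   ] F [0.2 0.3 0.3] t 9.75 n 1
[255, 0.0, -0.002, 0.004, np.float64(-0.4)]
```

View pics/w4.png

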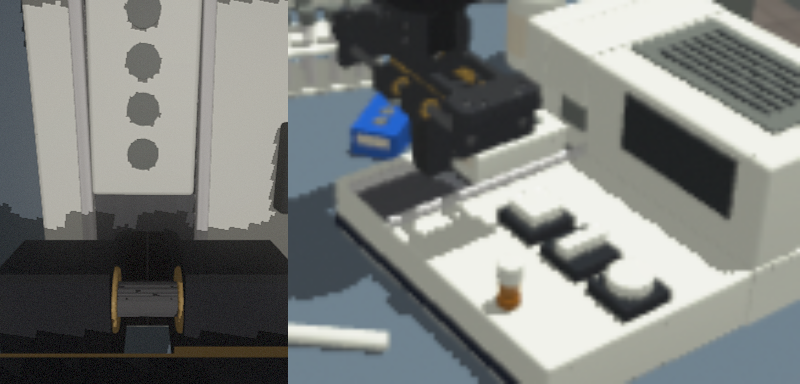

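In the wrist view the fingers (column 148) are right behind the white cassette's tail face (columns 94–194, lower edge at row 193), offset about 2 mm. I'll correct that and push along tool +x.

```bash
python3 -m inch '[[255,0.004,-0.002,0.004,-0.4],[255,0.005,0,0,0],[255,0.004,0,0,0],[255,0.004,0,0,0],[255,0.004,0,0,0],[255,0.004,0,0,0],[255,0,0,0,0]]';python3 -m inch '[[255,0.004,0,0,0],[255,0.004,0,0,0],[255,0.004,0,0,0],[255,0.004,0,0,0],[255,0,0,0,0]]'; python3 -c "
from h import *
plan(.566,.0937,.056,-78.3)"
```

```text
t: 10.72
eef_pos: [0.5309, 0.0867, 0.0556]
tool_rot: [0.995, 0.102, 0.0, -0.0]
wrist_force: [-0.2, 0.0, 0.3]
finger_gap: 0.0007
gripper_force: 0.0
t: 11.35
eef_pos: [0.5468, 0.09, 0.0558]
tool_rot: [0.995, 0.102, 0.0, -0.0]
wrist_force: [0.5, 0.1, 0.0]
finger_gap: 0.0006
gripper_force: 0.0
pos [0.5468 0.09   0.0558] h -78.3 tilt z [ 0.001  0.    -1.   ] F [0.5 0.1 0. ] t 11.35 n 1
[255, 0.02, 0.0, -0.0, np.float64(0.0)]
```

```bash
python3 -m inch '[[255,0.003,0,0,0],[255,0.002,0,0,0],[255,0.002,0,0,0]]'|grep -E "eef|wrist";python3 -m inch '[[255,0.002,0,0,0]]'|grep -E "eef|wrist";python3 -m inch '[[255,0.001,0,0,0]]'|grep -E "eef|wrist";python3 -m inch '[[255,0.001,0,0,0]]'|grep -E "eef|wrist"
python3 -c "
from h import *
m=camera_model('top');p,d=capture('top');W=world(d,m);n=capture('wrist')[0]
cv2.imwrite('pics/w5.png',n[:,:,::-1])
g=(W[...,2]>.07)&(W[...,2]<.09);print((W[120:190,225:262,2][::3,::2]*1000).round(0).astype(int))"
```

```text
eef_pos: [0.553, 0.0913, 0.0556]
wrist_force: [-1.3, 0.4, 0.3]
eef_pos: [0.5551, 0.0917, 0.0556]
wrist_force: [-1.9, -0.0, 0.7]
eef_pos: [0.5561, 0.0919, 0.0556]
wrist_force: [-1.1, -0.1, 1.9]
eef_pos: [0.5569, 0.092, 0.0556]
wrist_force: [-2.7, -1.4, 2.1]
[[ 138  140  139  138  134  136  138  136  135  135  137  134  139  139
   139  141  140  137  139]
 [ 137  141  138  143  141  139  141  136  138  139  141  140  138  140
   139  134  138  137  144]
 [ 140  138  140  139  136  141  141  140  138  138  138  139  141  138
   137  145  136  426  425]
 [ 141  140  138  141  140  142  413  418  418  420  423  426  425  425
   428  424  138  433  439]
 [ 424  427  428  428  428  433  430  430  434  434  431  437  433  435
   433  436  436  436  440]
 [ 431  435  434  435  438  439  437  438  437  439  437  441 1335  438
   438  440  439  443  443]
 [ 437  440  438  437  438  440  439  439  437  440  442  440  444  441
   442  442  445  443  449]
 [ 441  443  441  440  442  441  441  443  442  444  441  444  444  445
   443  443  443  424  447]
 [ 441  444  442  443  443  442  441  445  
[... 857 characters left out ...]
 [ 452  160  145  218  219  215  216  149  148   49   46   50  151  136
    47   51   46   51   47]
 [ 458    2   46   53   53  141   61   47   44   53   52   50   46   52
    53   63   49   50   47]
 [ 459   -2   47   49   50   51   57   52   51   51   51   49   51   52
    50   49   59   52   52]
 [ 467   -4    3   49   49   49   58   51   49   52   48   48   55   49
    57   48   57   53 1335]
 [ 475   -4    4   50   49   48   46   62   49   45   48   47   54   56
    50   43   59   51   53]
 [ 478   -5   -1   46   50   52   52   58   51   48   46   52   46   46
    50   48   51   55   48]
 [ 489  486    0   -1   49   47   51   55   49   46   52   52   48   49
    48   46   50   61   48]]
```

```bash
python3 -m inch '[[255,0.001,0,0,0]]'|grep -E "eef|wrist";python3 -m inch '[[255,0.001,0,0,0]]'|grep -E "eef|wrist";python3 -m inch '[[255,0.001,0,0,0]]'|grep -E "eef|wrist"
```

```text
eef_pos: [0.5569, 0.0921, 0.0555]
wrist_force: [-7.4, -1.9, 5.8]
eef_pos: [0.5569, 0.0921, 0.0554]
wrist_force: [-10.0, -2.1, 8.7]
eef_pos: [0.5568, 0.0921, 0.0555]
wrist_force: [-12.7, -3.3, 11.5]
```

Hard stop within 1 mm of the predicted home position. I'll back straight off, lift, and check the cassette with the wrist camera.

```bash
python3 -m inch '[[255,0,0,0,0],[255,-0.003,0,0,0],[255,-0.005,0,0,0],[255,-0.01,0,0,0],[255,-0.02,0,0,0],[255,0,0,0,0],[255,0,0,-0.05,0],[255,0,0,-0.03,0]]'|grep -E "eef|wrist"; python3 -c "
from h import *
plan(.5815,-.106,.13,-78.3)
m=camera_model('wrist');p,d=capture('wrist');W=world(d,m);Z=W[...,2]
cv2.imwrite('pics/w6.png',p[:,:,::-1])
for v in range(40,240,6):print(v,W[v,256].round(3))"
```

```text
eef_pos: [0.5242, 0.0852, 0.1378]
wrist_force: [0.7, 0.3, 0.3]
pos [0.5242 0.0852 0.1378] h -78.3 tilt z [ 0.003  0.    -1.   ] F [0.7 0.3 0.3] t 13.575 n 4
[255, 0.004, 0.05, 0.002, np.float64(0.0)]
[255, 0.004, 0.05, 0.002, np.float64(0.0)]
[255, 0.004, 0.05, 0.002, np.float64(0.0)]
[255, 0.004, 0.05, 0.002, np.float64(0.0)]
40 [0.628 0.108 0.078]
46 [0.625 0.108 0.077]
52 [0.621 0.107 0.079]
58 [0.618 0.106 0.076]
64 [0.615 0.106 0.076]
70 [0.612 0.105 0.077]
76 [0.608 0.104 0.078]
82 [0.605 0.104 0.077]
88 [0.601 0.103 0.078]
94 [0.598 0.102 0.078]
100 [0.594 0.102 0.077]
106 [0.591 0.101 0.077]
112 [0.587 0.1   0.078]
118 [0.584 0.099 0.078]
124 [0.58  0.099 0.077]
130 [0.576 0.098 0.077]
136 [0.572 0.097 0.076]
142 [0.569 0.096 0.076]
148 [0.562 0.095 0.049]
154 [0.557 0.094 0.049]
160 [0.553 0.093 0.05 ]
166 [0.548 0.092 0.049]
172 [0.544 0.092 0.05 ]
178 [0.54  0.091 0.049]
184 [0.535 0.09  0.049]
190 [0.53  0.089 0.049]
196 [0.526 0.088 0.049]
202 [0.521 0.087 0.049]
208 [0.517 0.086 0.049]
214 [0.512 0.085 0.048]
220 [0.507 0.084 0.049]
226 [0.502 0.083 0.049]
232 [0.534 0.089 0.144]
238 [0.534 0.089 0.152]
```

View pics/w6.png

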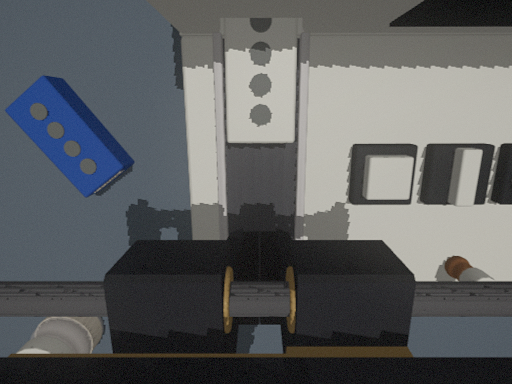

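The wrist view shows the white cassette flat in the port, with its tail edge at row 145, 70 mm before the hood. The square and bar keys are at (388,177) and (467,177), and the vial at (470,272) is still standing. Moving over the round key now.

```bash
python3 -m inch '[[255,0.004,0.05,0.002,0],[255,0.004,0.05,0.002,0],[255,0.004,0.05,0.002,0],[255,0.004,0.05,0.002,0],[255,0,0,0,0],[255,0,0,0,0]]'|grep -E "eef|wrist"; python3 -c "
from h import *
plan(.5815,-.106,.075,-78.3)
m=camera_model('wrist');p,d=capture('wrist');W=world(d,m)
for v in range(150,232,8):print(v,[tuple((W[v,u]*1000).round(0).astype(int).tolist()) for u in range(180,340,16)])
cv2.imwrite('pics/w7.png',p[:,:,::-1])"
```

```text
eef_pos: [0.5789, -0.1074, 0.127]
wrist_force: [0.6, 0.0, 0.3]
pos [ 0.5789 -0.1074  0.127 ] h -78.3 tilt z [-0.001  0.001 -1.   ] F [0.6 0.  0.3] t 14.375 n 1
[255, 0.003, -0.001, 0.052, np.float64(-0.0)]
150 [(605, -45, 49), (607, -56, 47), (610, -67, 48), (612, -78, 49), (614, -89, 49), (617, -100, 51), (619, -111, 49), (621, -122, 49), (618, -142, -2), (621, -155, -1)]
158 [(600, -46, 50), (602, -57, 49), (604, -68, 49), (606, -79, 48), (609, -90, 49), (611, -102, 49), (613, -113, 48), (615, -124, 48), (612, -144, -2), (615, -157, -1)]
166 [(595, -48, 55), (598, -59, 56), (598, -69, 49), (602, -81, 57), (604, -92, 56), (607, -102, 57), (609, -113, 56), (610, -125, 49), (605, -145, -1), (608, -159, 0)]
174 [(593, -52, 71), (593, -61, 60), (593, -70, 48), (598, -82, 61), (600, -93, 61), (602, -103, 61), (604, -114, 60), (604, -126, 49), (598, -147, 0), (601, -160, 0)]
182 [(588, -53, 71), (588, -62, 61), (587, -71, 49), (592, -83, 61), (597, -94, 71), (599, -104, 70), (599, -115, 62), (599, -128, 49), (591, -149, -1), (594, -162, -1)]
190 [(583, -54, 72), (582, -62, 60), (581, -72,
[... 273 characters left out ...]
), (580, -166, -2)]
206 [(572, -55, 71), (571, -64, 61), (570, -74, 53), (575, -86, 60), (581, -97, 71), (583, -107, 71), (585, -118, 70), (581, -132, 48), (570, -154, -1), (573, -168, -2)]
214 [(567, -56, 71), (565, -65, 61), (565, -76, 55), (569, -87, 59), (575, -98, 71), (577, -108, 71), (579, -119, 71), (575, -133, 49), (563, -156, -1), (565, -170, -2)]
222 [(561, -57, 71), (559, -66, 62), (560, -77, 57), (563, -88, 60), (570, -99, 72), (572, -110, 72), (571, -121, 61), (569, -135, 49), (556, -157, 0), (558, -172, -2)]
230 [(556, -58, 72), (547, -65, 47), (550, -77, 47), (553, -89, 49), (555, -101, 49), (558, -112, 50), (592, -113, 134), (563, -136, 49), (548, -160, -1), (551, -174, -1)]
```

View pics/w7.png

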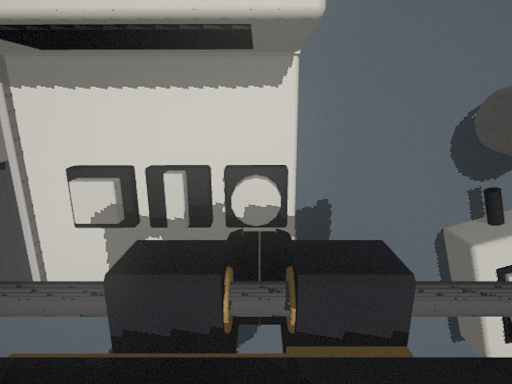

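The round key disc at (256,200) is directly in line with the fingers (column 259), centre about (0.583,-0.107). The bar key at column 176 is well clear. Pressing.

```bash
python3 -m inch '[[255,0.004,-0.001,0.03,0],[255,0,0,0.022,0],[255,0,0,0.005,0],[255,0,0,0,0]]'|grep -E "eef|wrist"; python3 -m inch '[[255,0,0,0.003,0]]'|grep -E "eef|wrist";python3 -m inch '[[255,0,0,0.003,0]]'|grep -E "eef|wrist";python3 -m inch '[[255,0,0,0.003,0]]'|grep -E "eef|wrist";python3 -m inch '[[255,0,0,0.001,0]]'|grep -E "eef|wrist"
```

```text
eef_pos: [0.5826, -0.1049, 0.0707]
wrist_force: [0.2, -0.5, -0.6]
eef_pos: [0.584, -0.1057, 0.069]
wrist_force: [-0.7, 0.2, 0.1]
eef_pos: [0.5835, -0.1059, 0.0655]
wrist_force: [0.6, 0.2, -1.2]
eef_pos: [0.5835, -0.1059, 0.0623]
wrist_force: [1.6, -0.1, 3.4]
eef_pos: [0.5834, -0.1059, 0.0611]
wrist_force: [0.4, 1.2, 1.7]
```

```bash
python3 -m inch '[[255,0,0,0.001,0]]'|grep -E "eef|wrist";python3 -m inch '[[255,0,0,0.001,0]]'|grep -E "eef|wrist";python3 -m inch '[[255,0,0,0.001,0]]'|grep -E "eef|wrist";python3 -m inch '[[255,0,0,0.001,0]]'|grep -E "eef|wrist"
```

```text
eef_pos: [0.5834, -0.1059, 0.0602]
wrist_force: [1.0, 1.1, 4.2]
eef_pos: [0.5835, -0.1059, 0.0592]
wrist_force: [0.4, 0.6, 9.2]
eef_pos: [0.5835, -0.1059, 0.0591]
wrist_force: [-3.5, 1.6, 13.2]
eef_pos: [0.5835, -0.1059, 0.059]
wrist_force: [-4.7, 1.6, 18.5]
```

The key is at its hard stop. I'll hold briefly, then release and check.

```bash
python3 -m inch '[[255,0,0,0,0],[255,0,0,-0.005,0],[255,0,0,-0.02,0],[255,0,0,-0.05,0],[255,0,0,0,0],[255,0,0,0,0],[255,0,0,0,0]]'|grep -E "eef|wrist"; python3 -c "
from h import *
m=camera_model('wrist');p,d=capture('wrist');W=world(d,m)
Z=W[...,2];print([Z[200,u].round(4) for u in(100,176,250,260)],env.get_obs()['t'])
m=camera_model('side');p,d=capture('side');Z=world(d,m)[...,2]
cv2.imwrite('pics/final.png',p[:,:,::-1])"
```

```text
eef_pos: [0.5812, -0.1056, 0.1299]
wrist_force: [0.6, -0.3, -0.9]
[np.float64(0.0708), np.float64(0.0702), np.float64(0.0702), np.float64(0.0702)] 16.85
```

View pics/final.png

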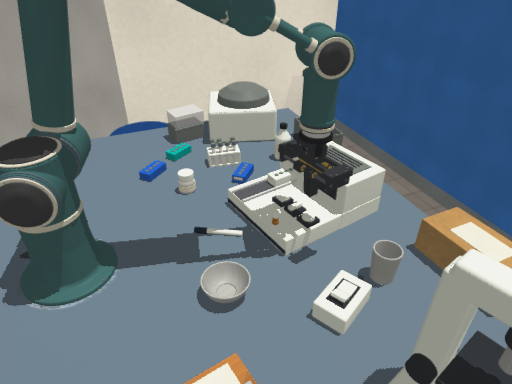

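The final side view shows everything standing in place: vial (276,219), bowl (226,284), marker (218,232), jar (187,181). The rocker is on at (343,290), the cassette is home near (280,177), and all three keys are up at ~71 mm. Handing in.

```bash
python3 -c "
from cell import sign_off
print(sign_off())"
```

```text
the job is handed in; nothing more can be done
None
```

The job is handed in, with no verdict returned: I pressed the rocker on, pushed the cassette home, then pressed and released the round key, each to its hard stop, at about 17 s of the 54 s allowed; the last pictures showed all three keys up and nothing else moved.

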